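# Clamp the equipment housing in its bench fixture

## Task

Clamp the grey housing in its fixture: with the outside of a finger, push the orange strap round over the housing until it meets its stop, and only then push the red cam lever all the way down so that the strap's rubber foot presses on the lid. Only push, pick nothing up, do not shift the housing in its nest, and leave the capacitor, relay, connector and screwdriver where they are; finish with the robot clear of everything.

Things in the scene. Friction and masses are not known exactly. Their poses are not given: they have to be found in the camera images.
- fixture: Fixed dark steel base plate, 230 x 240 mm, 12 mm thick, with low aluminium nest rails (8 mm high) and a steel swing post. Its origin lies on the table under the post's axis; its frame: z up, the plate spans x -120 to +110 mm and y -190 to +50 mm, the housing's nest is centred at (0, -90) mm.
- strap_swing (a joint): Turn (rad) of the orange strap about the post, growing counter-clockwise from above. 0: parked, the strap points along the fixture's -x; 1.571: against its stop, the strap points along the fixture's -y, across the middle of the housing. Starts at 0 to 0.5. Friction holds it where left; 1 to 2 N at its free end moves it. Push on the side that faces the fixture's +y when parked (-x when over).
- strap_end (a point): Middle of the top edge at the strap's free end, 135 mm from the post's axis. The strap is an orange bar 26 mm wide and 18 mm high, its top (this point) about 88 mm above the table, its underside 70 mm; below it, 95 mm from the post's axis, is a black rubber foot 22 mm across and 10 mm long, which clears the lid by 2.5 to 4 mm while the lever is up.
- strap_arm: The orange strap with its foot: same place and axes as the fixture's frame turned by strap_swing about z (origin on the post's axis, about table height; the strap points along its own -x). The cam lever lowers it by up to 4.3 mm.
- cam_pin (a point): Centre of the lever's horizontal cross pin, on the post's axis, 112 mm above the table. The lever and its fork (26 x 30 mm, top 121 mm above the table) turn with the strap.
- cam_lever (a joint): Angle (rad) by which the lever has been pushed down. At 0 it stands 60 degrees above level, leaning away from the strap (the reverse of its direction); 1.05: fully down, level, at its stop. Starts between 0 and 0.25. Friction holds it where left; about 2 N at the paddle moves it, slightly more at the end when the foot meets the lid.
- lever_pad (a point): Where to push the lever: centre of the upper face (facing the strap's side while raised) of its red paddle, 85 mm from the pin along the arm and 4 mm above the arm's centre line. The paddle is 46 mm long (61 to 107 mm from the pin), 28 mm wide, 8 mm thick.
- housing: Loose grey sheet-metal housing with a bare lid, 160 x 110 x 45 mm, about 0.9 kg, with two black round connectors sticking out 18 mm from its -x face. Origin: centre of its underside, 12 mm above the table on the fixture's plate; axes as the fixture's. It sits in its nest with about 2 mm play; lid 57 mm above the table.
- capacitor: Bystander: loose upright aluminium capacitor can, 35 mm across, 70 mm tall (78 with terminals); origin at the centre of its underside.
- relay: Bystander: loose blue relay on a black base, 44 x 38 x 48 mm; origin at the centre of its underside.
- connector: Bystander: loose upright brass connector shell, 36 mm across, 44 mm tall; origin at the centre of its underside.
- screwdriver: Bystander: loose red-handled screwdriver lying on the table along its own x, about 200 mm long; origin near its middle at table height.
Mind the look-alikes: they are no part of the job. What is shaped like the housing but pink or yellow is not meant.

How it is judged:
On the way, in this order (a step that is already met when the one before it is completed fails the run):
1. the strap is swung over the housing to its stop while the lever is still up (value of joint strap_swing above 1.45 rad and value of joint cam_lever below 0.6 rad), for 0.1 s.
2. the cam lever is pushed fully down and the foot presses on the lid (value of joint strap_swing above 1.45 rad and value of joint cam_lever above 0.97 rad and contact force between strap_arm and housing above 1 N), for 0.2 s.
At the end, for the whole second after the job is handed in: The strap lies over the housing (strap_swing above 1.45 rad), the lever is down (cam_lever above 0.97 rad), the foot presses on the lid with more than 1 N, the housing is within 6 mm and each bystander within 12 mm of where it started (all of step 2 and distance of housing from where it was at the start of the episode below 0.006 m and distance of each of capacitor, relay, connector, screwdriver from where it was at the start of the episode below 0.012 m); the robot touches nothing.
It fails at once if the lever is pushed down before the strap is over the housing (value of joint cam_lever above 0.6 rad and value of joint strap_swing below 1.4 rad).
It fails at once if the housing is shifted or lifted (more than 10 mm) (distance of housing from where it was at the start of the episode above 0.01 m).
It fails at once if a bystander is moved or lifted (more than 20 mm) (distance of any of capacitor, relay, connector, screwdriver from where it was at the start of the episode above 0.02 m).
It also fails if it takes over 45 s, if anything falls off the work surface, if the arm or the gripper's body presses on something with over 40 N, if the wrist force passes 120 N, or if a joint passes its speed limit or range.

## Robot

A 7-joint arm with a two-finger parallel gripper is mounted at the origin on the work surface. World frame = base frame: x ahead of the robot, y to its left, z up, the work surface at z = 0. Lengths are in m, angles in rad, forces in N, time in s.
With the tool pointing down it reaches from about 0.375 to 0.925 m from the base axis. Payload 3.1 kg.
Tool frame: the origin (TCP) lies between the finger pads; the fingertips stand 19 mm ahead of it and the grasp point (between the pads) is the TCP; z points along the fingers, y is the line along which they close (so a half turn about z gives the same grasp; the last joint's range is limited). The gripper opens to 85 mm and grips with 20 to 120 N. Pads are 22 mm wide; open, the fingers measure 114 mm over their backs; the gripper's body (76 mm by 85 mm) begins 54 mm behind the grasp point. The pads swing forward as they close: fully open they stand 13 mm farther back than shut.
Start: joints at [-1.213, 0.383, 0.044, 1.598, -0.018, 1.161, -0.05], TCP at [0.286, 0.584, 0.222] pointing down, gripper open.
Joint ranges: [-2.61, 2.61], [-0.41, 2.15], [-1.48, 1.57], [0, 2.5], [-1.57, 4.71], [0.05, 1.97], [-2.85, 2.85]. Speed limits (rad/s): [2.79, 2.79, 3.14, 3.14, 3.14, 3.14, 3.14].

## Interface

Orientations are given as a unit quaternion [x, y, z, w].
In Python, from bench import move_ptp, movel, move_j, move_gripper, pause, inverse_kinematics, read_camera, camera_params, MotionError, sign_off, look_for, tip_of, read_time_s, read_qpos, read_joint_vel, read_effort, read_eef_pos, read_tcp_rot, read_ft_force, read_ft_torque, read_finger_gap, read_grasp_force gives the robot as it stands. Calls block until the motion is done:
- move_ptp(position, orientation): joint-space move of the TCP to a pose.
- movel(position, orientation=None, speed=0.15): straight line of the TCP; orientation=None keeps the orientation; speed is the mean speed in m/s.
- move_j(angles): joint-space move.
- move_gripper(opening, effort=None): finger opening in m; effort is the grip in N (None keeps the last); returns when the fingers have stopped.
- pause(seconds).
- inverse_kinematics(position, orientation): joint angles nearest the present ones, or None.
- read_camera(name): name is "scene" or "side" or "wrist"; returns the picture (480x640x3 uint8, red, green, blue); there is no depth.
- camera_params(name): a dict with "K" (3x3 intrinsics, pixels), "camera_from_world" (4x4, takes a point from world to camera coordinates). Camera axes: x right, y down, z forward; pixel columns grow to the right and rows downward; lengths in m; the calibration is good to about 2 mm. A picture is of the moment at which its call begins: read the wrist's pose just before it. camera_params takes no time and is no camera call; for the wrist camera it gives the pose at the moment of the call.
A pose or a line that the arm cannot do raises MotionError and nothing moves.
- sign_off(): hands the job in; it is judged then, once.
Trained networks look in the newest picture that a camera, given by its name, has taken for a name from the list of things; names that differ only in an ending like _2 or _b are one class to them, and where a whole thing is asked for, a point or a joint stands for the part that bears it (a point fixed in the world has none). Each returns a list of dicts, best first, with "confidence" (0 to 1); they miss things now and then, are a little off and sometimes report something else, mostly with a low value. They report only what shows in the picture. A call takes as long as a camera call. They do not tell look-alikes from the thing itself.
- look_for(camera, name): "at" ([column, row] in pixels, amid what is visible of it).
- tip_of(camera, name): "at" ([column, row] in pixels: a listed point, or the origin of a listed thing).
Readings, each from a call of its own:
- read_time_s(): time.
- read_qpos(): joint angles.
- read_joint_vel(): joint speeds.
- read_effort(): joint torques, N m.
- read_eef_pos(): TCP position.
- read_tcp_rot(): TCP orientation.
- read_ft_force(): force on the tool from outside, world axes, zero at the start.
- read_ft_torque(): the same for the moment, N m.
- read_finger_gap(): finger opening in m.
- read_grasp_force(): force on a finger pad.
Only numpy, scipy, OpenCV 4.12 (cv2) and the standard library are available. Lean on these libraries where they do the work, as an engineer would, in place of code of your own. Each camera call takes 0.05 s, during which the arm holds its last target. There are 200 camera calls.

## Working session

There is one attempt and no reset: what is moved stays moved. The work goes in short steps, each a Python script; the robot and the scene stay as the last script left them, time stands still between calls to the robot, and variables do not carry over. Pictures are saved under pics/ and viewed, at most 11 in all, crops included, and the job is handed in when it is done.

```bash
mkdir -p pics; python3 - <<'E'
from bench import *
import cv2,numpy as np
for c in("scene","side"):
    im=read_camera(c); cv2.imwrite(f"pics/{c}0.png",im[:,:,::-1])
    for n in("strap_end","cam_pin","lever_pad","housing","fixture","capacitor","relay","connector","screwdriver"):
        print(c,n,[(np.round(d["at"]).tolist(),round(d["confidence"],2)) for d in tip_of(c,n)][:4])
    p=camera_params(c);print(np.linalg.inv(p["camera_from_world"]).round(3).tolist())
print(read_time_s(),read_tcp_rot())
E
```

```text
scene strap_end [([292.0, 223.0], 0.56)]
scene cam_pin [([350.0, 243.0], 0.84), ([294.0, 225.0], 0.49)]
scene lever_pad [([372.0, 232.0], 0.87), ([250.0, 270.0], 0.5)]
scene housing [([492.0, 270.0], 0.88), ([203.0, 412.0], 0.76), ([173.0, 263.0], 0.74), ([317.0, 299.0], 0.7)]
scene fixture [([345.0, 275.0], 0.66)]
scene capacitor [([417.0, 276.0], 0.97)]
scene relay [([386.0, 327.0], 0.85)]
scene connector [([251.0, 270.0], 0.59)]
scene screwdriver [([244.0, 343.0], 0.94)]
[[0.628, 0.585, -0.513, 1.042], [0.778, -0.468, 0.418, -0.342], [0.004, -0.662, -0.75, 0.861], [0.0, 0.0, 0.0, 1.0]]
side strap_end [([263.0, 250.0], 0.8)]
side cam_pin [([309.0, 221.0], 0.69), ([324.0, 188.0], 0.43)]
side lever_pad [([326.0, 188.0], 0.94)]
side housing [([344.0, 177.0], 0.92), ([324.0, 273.0], 0.86), ([231.0, 374.0], 0.85), ([404.0, 376.0], 0.7)]
side fixture [([308.0, 252.0], 0.87)]
side capacitor [([332.0, 214.0], 0.62)]
side relay [([371.0, 246.0], 0.94)]
side connector [([265.0, 316.0], 0.73)]
side screwdriver [([346.0, 330.0], 0.6)]
[[0.946, -0.217, 0.24, 0.272], [-0.324, -0.645, 0.692, -0.819], [0.005, -0.732, -0.681, 0.979], [0.0, 0.0, 0.0, 1.0]]
1.0 [2.25910067e-01 9.74148162e-01 1.99285917e-05 7.46891929e-06]
```

View pics/scene0.png

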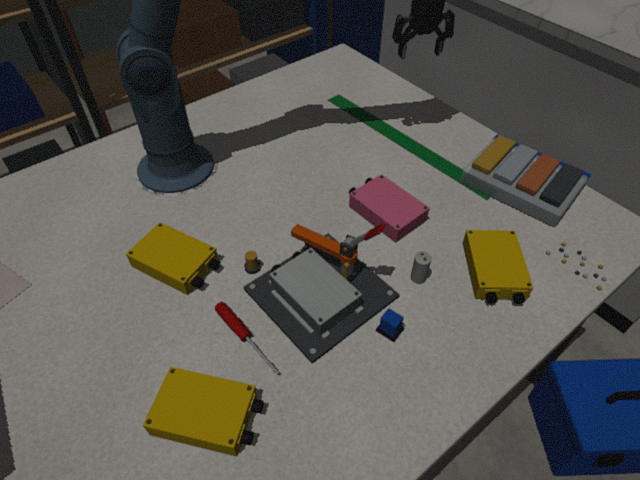

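View pics/side0.png

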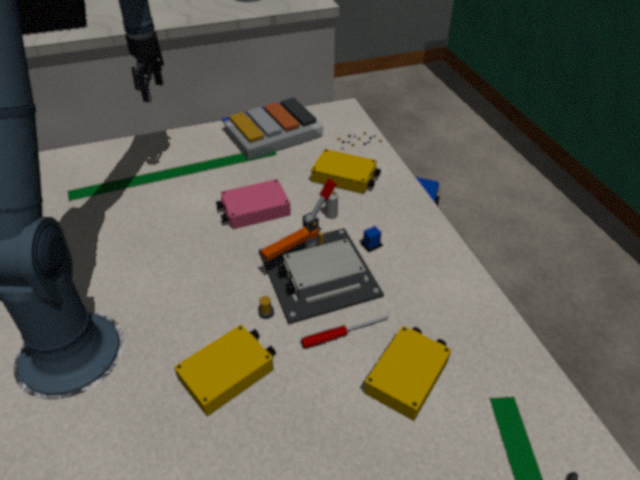

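```bash
cat > h.py <<'E'
from bench import *
import cv2,numpy as np
def P(c):
    p=camera_params(c);return p["K"]@np.array(p["camera_from_world"])[:3]
def tri(a,b,ca="scene",cb="side"):
    X=cv2.triangulatePoints(P(ca),P(cb),np.array(a,float).reshape(2,1),np.array(b,float).reshape(2,1));return (X[:3]/X[3]).ravel()
def proj(c,X):
    q=P(c)@np.append(X,1);return (q[:2]/q[2]).round(1)
E
python3 - <<'E'
from h import *
for n,a,b in [("end",(292,223),(263,250)),("pin",(350,243),(309,221)),("pad",(372,232),(326,188)),("fix",(345,275),(308,252)),("hous",(317,299),(324,273)),("cap",(417,276),(332,214)),("relay",(386,327),(371,246)),("conn",(251,270),(265,316)),("scr",(244,343),(346,330))]:
    X=tri(a,b);print(n,X.round(4),proj("scene",X)-a,proj("side",X)-b)
E
```

```text
end [0.4396 0.0657 0.099 ] [-0.1  0.4] [-0.2 -0.3]
pin [0.5647 0.1193 0.1061] [-0.3  0.9] [-0.4 -0.6]
pad [0.6125 0.1304 0.1797] [ 0.6 -1.7] [0.6 1. ]
fix [0.5613 0.1155 0.0049] [ 0.2 -0.6] [0.3 0.4]
hous [0.5743 0.0284 0.0109] [ 0.7 -1.9] [0.8 1.1]
cap [0.6644 0.2317 0.0071] [-0.2  0.6] [-0.2 -0.3]
relay [0.7158 0.0888 0.0061] [-0.5  1.4] [-0.6 -0.8]
conn [ 0.4121 -0.0327 -0.0089] [ 0.1 -0.3] [0.2 0.2]
scr [ 0.5653 -0.1454  0.0109] [ 1.1 -2.9] [1.5 1.7]
```

The scene shows one grey housing at scene (317,290) / side (324,265), on the dark plate with the orange strap. The look-alikes are pink at scene (388,205) and yellow at (172,257), (497,265) and (203,410), so the grey one is meant. Next I'll refine the measurement with the wrist camera.

```bash
python3 - <<'E'
from h import *
from scipy.spatial.transform import Rotation as R
import json
c=np.linalg.inv(camera_params("wrist")["camera_from_world"]);T=read_eef_pos();Rt=R.from_quat(read_tcp_rot()).as_matrix()
print("cam in tool",(Rt.T@(c[:3,3]-T)).round(3),(Rt.T@c[:3,:3]).round(2).tolist())
move_gripper(0.0)
obs={n:[] for n in("strap_end","cam_pin","lever_pad","housing","fixture")}
q=R.from_euler("xz",[np.pi,0]).as_quat()
for i,p in enumerate([(0.46,0.12,0.36),(0.58,0.02,0.36)]):
    try: move_ptp(p,q)
    except MotionError as e: print(e);continue
    pause(.3)
    Pw=P("wrist").tolist(); im=read_camera("wrist"); cv2.imwrite(f"pics/w{i}.png",im[:,:,::-1])
    for n in obs:
        r=tip_of("wrist",n); print(i,n,[(np.round(d["at"],1).tolist(),round(d["confidence"],2)) for d in r][:3])
        if r: obs[n].append((Pw,list(map(float,r[0]["at"]))))
json.dump(obs,open("obs.json","w"))
for n,o in obs.items():
    A=[];
    for Pm,(u,v) in o:
        Pm=np.array(Pm);A+=[u*Pm[2]-Pm[0],v*Pm[2]-Pm[1]]
    if len(o)>1:
        X=np.linalg.svd(np.array(A))[2][-1];print(n,(X[:3]/X[3]).round(4))
print(read_time_s())
a=cv2.imread("pics/w0.png");b=cv2.imread("pics/w1.png");cv2.imwrite("pics/ww.png",cv2.resize(np.hstack([a,b]),(800,300)))
E
```

```text
cam in tool [ 0.075 -0.    -0.152] [[-0.0, -0.96, -0.3], [1.0, -0.0, 0.0], [-0.0, -0.3, 0.96]]
0 strap_end [([355.4, 218.5], 0.88)]
0 cam_pin [([318.0, 107.4], 0.96)]
0 lever_pad [([301.7, 42.1], 0.97), ([388.8, 114.5], 0.34)]
0 housing [([488.5, 291.8], 0.72), ([620.1, 53.7], 0.71), ([387.2, 115.5], 0.66)]
0 fixture [([318.8, 115.1], 0.77)]
1 strap_end [([282.4, 304.7], 0.76)]
1 cam_pin [([238.3, 216.0], 0.9)]
1 lever_pad [([196.9, 185.3], 0.83)]
1 housing [([421.1, 358.0], 0.94), ([123.3, 258.8], 0.89), ([531.3, 148.6], 0.84)]
1 fixture [([255.5, 199.3], 0.79)]
strap_end [0.4355 0.0694 0.0771]
cam_pin [0.5657 0.117  0.1017]
lever_pad [0.6115 0.1331 0.1841]
housing [ 0.2994 -0.155   0.0036]
fixture [ 0.5651  0.1159 -0.018 ]
5.5
```

View pics/ww.png

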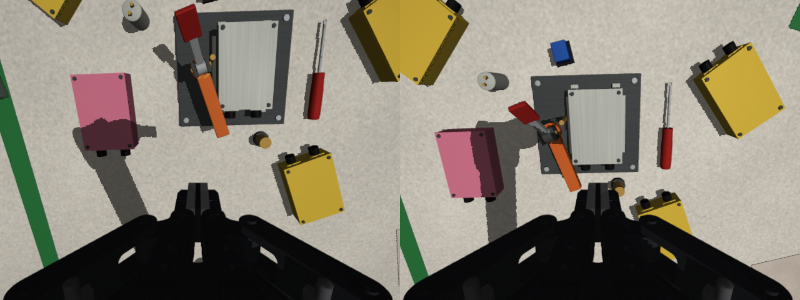

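```bash
cat >> h.py <<'E'
def model(p):
    x,y,yaw,s,l=p;z=np.array([0,0,1.]);o=np.array([x,y,0.])
    a=yaw+s;d=np.array([np.cos(a),np.sin(a),0]);e=np.pi/3-l   # d = away from strap
    arm=np.cos(e)*d+np.sin(e)*z;n=-np.sin(e)*d+np.cos(e)*z
    return dict(strap_end=o-.135*d+.088*z,cam_pin=o+.112*z,lever_pad=o+.112*z+.085*arm+.004*n,fixture=o,
      housing=o+np.array([.09*np.sin(yaw),-.09*np.cos(yaw),.012]))
E
python3 - <<'E'
from h import *
import json
from scipy.optimize import least_squares
obs=json.load(open("obs.json"));obs["housing"]=[]
S,D=P("scene").tolist(),P("side").tolist()
for n,a,b in [("strap_end",(292,223),(263,250)),("cam_pin",(350,243),(309,221)),("lever_pad",(372,232),(326,188)),("fixture",(345,275),(308,252)),("housing",(317,299),(324,273))]:
    obs[n]+=[(S,a),(D,b)]
obs["housing"].append((obs["strap_end"][0][0],(387.2,115.5)))
def f(p,lab=False):
    m=model(p);r=[]
    for n,o in obs.items():
        for Pm,uv in o:
            q=np.array(Pm)@np.append(m[n],1);e=q[:2]/q[2]-uv
            if lab:print(n,e.round(1))
            r+=list(e)
    return np.array(r)
s=least_squares(f,[.565,.117,.1,.28,.1],loss="soft_l1",f_scale=2)
print(s.x.round(4),np.sqrt(np.diag(np.linalg.inv(s.jac.T@s.jac))).round(4)*3);f(s.x,True)
for k,v in model(s.x).items():print(k,v.round(4))
np.save("fit.npy",s.x)
# draw rails of plate in w0
im=cv2.imread("pics/w0.png");Pm=np.array(obs["strap_end"][0][0]);x,y,yaw,_,_=s.x
pl=[]
for u,v in[(-.12,-.19),(.11,-.19),(.11,.05),(-.12,.05)]:
    X=[x+u*np.cos(yaw)-v*np.sin(yaw),y+u*np.sin(yaw)+v*np.cos(yaw),.012,1];q=Pm@X;pl.append(q[:2]/q[2])
cv2.polylines(im,[np.int32(pl)],True,(0,255,0),1)
for v in model(s.x).values():
    q=Pm@np.append(v,1);cv2.circle(im,tuple(int(t) for t in q[:2]/q[2]),4,(255,0,255),1)
cv2.imwrite("pics/chk.png",cv2.resize(im[:260,220:540],None,fx=2,fy=2))
E
```

```text
[0.5656 0.1161 0.0368 0.3123 0.1407] [0.0015 0.0015 0.0729 0.0756 0.0357]
strap_end [1.5 0.2]
strap_end [-2.1  0.8]
strap_end [1.4 2.8]
strap_end [-0.7  2.1]
cam_pin [2.4 0.4]
cam_pin [-2.5  1. ]
cam_pin [-1.1  0. ]
cam_pin [ 0.4 -1.7]
lever_pad [-0.2  0. ]
lever_pad [ 1.5 -0.4]
lever_pad [ 1.5 -3.1]
lever_pad [ 0.  -0.2]
housing [-1.7 -3.3]
housing [-1.  2.]
housing [-0.7 -4.2]
fixture [ 0.6 -0.6]
fixture [-2.9  1.2]
fixture [1.6 1.8]
fixture [1.9 1.2]
strap_end [0.4388 0.0699 0.088 ]
cam_pin [0.5656 0.1161 0.112 ]
lever_pad [0.6119 0.1329 0.1814]
fixture [0.5656 0.1161 0.    ]
housing [0.5689 0.0262 0.012 ]
```

View pics/chk.png

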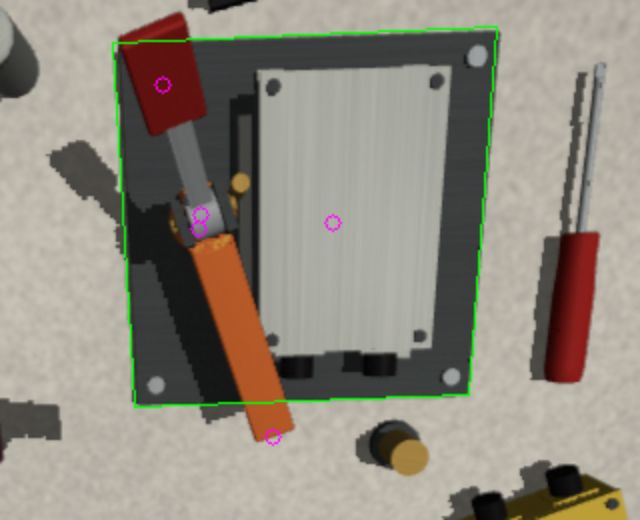

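The overlay matches the plate, strap end, pin and paddle. The fit gives yaw 0.037, swing 0.31 and lever 0.14. Next I'll check that the push paths can be reached.

```bash
cat >> h.py <<'E'
from scipy.spatial.transform import Rotation as R
fit=np.load("fit.npy");O=np.array([*fit[:2],0.]);YAW=fit[2]
def quat(psi): return (R.from_euler("z",psi)*R.from_euler("x",np.pi)).as_quat()
def pushpose(s,gap,z=.095,r=.115):
    a=YAW+s;u=-np.array([np.cos(a),np.sin(a),0]);t=np.array([np.sin(a),-np.cos(a),0])
    return O+r*u-t*(.0275+gap)+[0,0,z]
def leverpose(l,over=0.,w=.011,s=np.pi/2):
    a=YAW+s;d=np.array([np.cos(a),np.sin(a),0]);z=np.array([0,0,1.]);e=np.pi/3-l
    c=O+.112*z+.085*(np.cos(e)*d+np.sin(e)*z)+(.004-over)*(-np.sin(e)*d+np.cos(e)*z)
    return c-w*d+.019*z
E
python3 - <<'E'
from h import *
for off in(0,-np.pi,-np.pi/2,np.pi/2):
    print("off",off)
    for s in(.31,.9,1.57):
        for z in (.095,.18):
            q=inverse_kinematics(pushpose(s,0,z),quat(YAW+s+off)); print(s,z,None if q is None else np.round(q,2))
    for l in(.14,1.05):
        q=inverse_kinematics(leverpose(l),quat(YAW+np.pi/2+off)); print("L",l,None if q is None else np.round(q,2))
E
```

```text
off 0
0.31 0.095 [-0.97  0.23  0.72  2.18 -0.22  0.8  -1.33]
0.31 0.18 [-0.99  0.06  0.7   2.11 -0.05  0.99 -1.49]
0.9 0.095 [-0.76  0.26  0.66  2.14 -0.22  0.81 -0.6 ]
0.9 0.18 [-0.79  0.1   0.66  2.07 -0.08  0.99 -0.72]
1.57 0.095 [-0.52  0.37  0.52  1.98 -0.24  0.85  0.17]
1.57 0.18 [-0.58  0.25  0.57  1.92 -0.16  1.02  0.1 ]
L 0.14 [-0.74  0.3   0.48  1.8  -0.16  1.08 -0.17]
L 1.05 [-0.76  0.39  0.44  1.83 -0.2   0.96 -0.19]
off -3.141592653589793
0.31 0.095 [ 0.76  0.49 -1.23  2.11  0.58  0.94  1.12]
0.31 0.18 [ 0.82  0.25 -1.23  2.04  0.27  1.03  1.38]
0.9 0.095 [ 0.88  0.55 -1.23  2.07  0.63  0.98  1.82]
0.9 0.18 [ 0.93  0.31 -1.23  2.    0.34  1.06  2.06]
1.57 0.095 [-0.8   0.46  0.87  1.99 -0.46  0.89 -2.79]
1.57 0.18 [-1.13  0.62  1.39  1.94 -0.67  1.17 -2.58]
L 0.14 [-1.32  0.7   1.38  1.82 -0.73  1.26 -2.83]
L 1.05 [-1.33  0.87  1.37  1.85 -0.92  1.24 -2.77]
off -1.5707963267948966
0.31 0.095 [-1.44  0.63  1.39  2.19 -0.77  0.98 -2.39]
0.31 0.18 [-1.61  0.24  1.45  2.12 -0.28  1.01 -2.81]
0.9 0.095 [-0.91  0.3   0.84  2.14 -0.31  0.82 -2.09]
0.9 0.18 [-0.96  0.12  0.84  2.08 -0.1   0.99 -2.27]
1.57 0.095 [-0.67  0.41  0.7   1.99 -0.34  0.86 -1.31]
1.57 0.18 [-0.72  0.27  0.75  1.93 -0.22  1.02 -1.41]
L 0.14 [-0.89  0.33  0.66  1.81 -0.23  1.09 -1.68]
L 1.05 [-0.9   0.42  0.62  1.84 -0.29  0.97 -1.69]
off 1.5707963267948966
0.31 0.095 [-0.78  0.21  0.51  2.17 -0.14  0.79  0.17]
0.31 0.18 [-0.83  0.06  0.54  2.1  -0.04  0.99  0.07]
0.9 0.095 [-0.59  0.24  0.47  2.13 -0.15  0.8   0.9 ]
0.9 0.18 [-0.67  0.1   0.53  2.07 -0.06  0.99  0.83]
1.57 0.095 [ 0.9   0.72 -1.24  1.92  0.77  1.1   0.94]
1.57 0.18 [ 0.92  0.52 -1.24  1.86  0.54  1.16  1.1 ]
L 0.14 [ 0.6   0.6  -1.24  1.74  0.6   1.25  0.81]
L 1.05 [ 0.52  0.75 -1.25  1.77  0.76  1.2   0.66]
```

```bash
python3 - <<'E'
from h import *
s0=fit[3]
def st(s): print(round(s,2),"t",round(read_time_s(),1),"F",read_ft_force().round(1))
move_ptp(pushpose(s0,.03,.28),quat(YAW+s0))
movel(pushpose(s0,.03),speed=.2); st(0)
movel(pushpose(s0,.005),quat(YAW+s0),speed=.06); st(s0)
for s in np.arange(s0+.12,1.5,.16):
    movel(pushpose(s,0),quat(YAW+s),speed=.08); st(s)
    if np.linalg.norm(read_ft_force()[:2])>15: break
else:
  for s in np.arange(1.5,1.64,.02):
    movel(pushpose(s,0),quat(YAW+s),speed=.04); pause(.1); st(s)
    if np.linalg.norm(read_ft_force()[:2])>6: break
a,b=[cv2.cvtColor(read_camera(c),cv2.COLOR_RGB2BGR)[120:360,180:500] for c in("scene","side")]
cv2.imwrite("pics/push.png",cv2.resize(np.hstack([a,b]),(800,300)))
E
```

```text
0 t 7.4 F [ 0.4  0.2 -0.3]
0.31 t 8.0 F [0.4 0.1 0.8]
0.43 t 8.3 F [-0.4 -0.4  0.3]
0.59 t 8.7 F [1.1 0.9 0.6]
0.75 t 9.1 F [-0.2  1.1 -0. ]
0.91 t 9.5 F [-0.6  0.1 -0.3]
1.07 t 9.9 F [-0.1  0.1  0.6]
1.23 t 10.3 F [-0.4  0.9  0.2]
1.39 t 10.6 F [-0.3 -0.3  0.3]
1.5 t 11.2 F [-0.  -0.7  0.1]
1.52 t 11.6 F [-0.8  0.5  0.1]
1.54 t 11.9 F [-0.4  0.5  0.4]
1.56 t 12.3 F [-0.1  0.8  0.1]
1.58 t 12.6 F [-0.2 -0.1  0.2]
1.6 t 13.0 F [ 0.1 -0.1  0.2]
1.62 t 13.3 F [ 0.2 -0.1  0.9]
```

View pics/push.png

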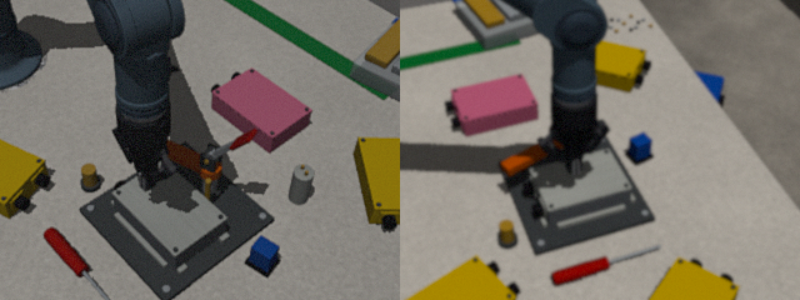

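The strap is still near its start angle, and the finger now stands beyond it over the lid. It must have passed above the strap, so I'm checking the gap and heights.

```bash
python3 - <<'E'
from h import *
print(read_finger_gap(),read_eef_pos(),pushpose(1.62,0),read_time_s())
for c in("scene","side"):
    im=read_camera(c)
    for n in("strap_end","lever_pad","cam_pin"):
        print(c,n,[(np.round(d["at"]).tolist(),round(d["confidence"],2)) for d in tip_of(c,n)][:2])
    cv2.imwrite(f"pics/{c}1.png",im[:,:,::-1])
a=cv2.imread("pics/scene1.png")[180:330,230:430];b=cv2.imread("pics/side1.png")[160:310,230:430]
cv2.imwrite("pics/z1.png",cv2.resize(np.hstack([a,b]),(800,300),interpolation=cv2.INTER_CUBIC))
E
```

```text
-0.0003843126008001237 [ 0.54796206 -0.00083524  0.09496598] [ 0.54809129 -0.00084254  0.095     ] 13.4083
scene strap_end [([348.0, 243.0], 0.62)]
scene lever_pad [([377.0, 232.0], 0.67)]
scene cam_pin [([350.0, 242.0], 0.55)]
side strap_end [([261.0, 253.0], 0.84), ([368.0, 244.0], 0.66)]
side lever_pad []
side cam_pin []
```

View pics/z1.png

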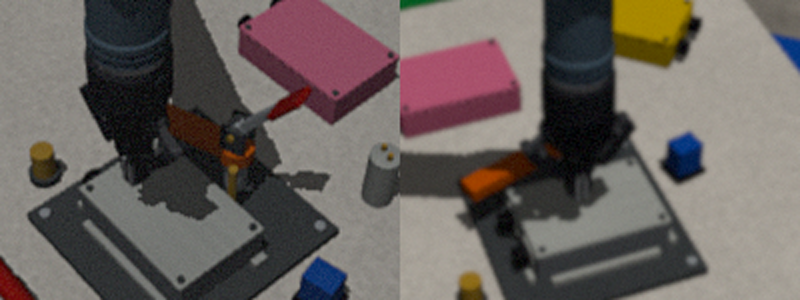

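```bash
python3 - <<'E'
from h import *
X=tri((301,271),(322,259));print(X.round(4),proj("scene",X),proj("side",X))
T=read_eef_pos()
for dz in(0,-.019,-.032):print(dz,proj("scene",T+[0,0,dz]),proj("side",T+[0,0,dz]),proj("wrist",T+[0,0,dz]))
# strap angle from side view
from scipy.optimize import minimize_scalar
for c,uv in(("side",(261,253)),):
    r=minimize_scalar(lambda s:np.sum((proj(c,model([*fit[:3],s,.1])["strap_end"])-uv)**2),bounds=(0,1.6),method="bounded");print(r.x,r.fun)
im=read_camera("wrist");cv2.imwrite("pics/w2.png",im[:,:,::-1])
E
```

```text
[5.556e-01 4.000e-04 9.780e-02] [300.4 272.6] [321.3 258. ]
0 [297.6 271.5] [318.3 260.1] [316.3 301. ]
-0.019 [297.9 277.3] [318.3 266. ] [316.2 285. ]
-0.032 [298.1 281.3] [318.3 270.1] [316.2 275.7]
0.30667358357172647 2.4200000000000372
```

View pics/w2.png

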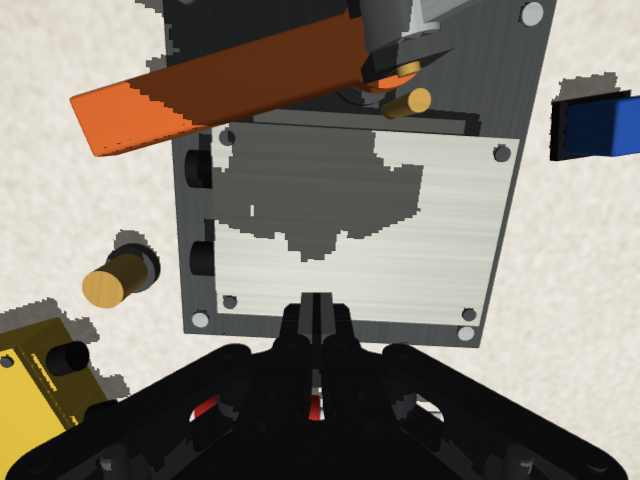

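The fingertips sit at about row 292–305 in the wrist view, so they reach less far ahead of the TCP than the nominal 19 mm, and the finger backs end higher still. The strap is untouched at about 0.31 rad. I'll go back and push about 16 mm lower, checking after the first bit.

```bash
cat >> h.py <<'E'
def swing():
    read_camera("side");r=tip_of("side","strap_end")
    return [(np.round(d["at"]).tolist(),round(d["confidence"],2)) for d in r][:2]
E
python3 - <<'E'
from h import *
s0=.31;Z=.079
def st(s): print(round(s,2),"t",round(read_time_s(),1),"F",read_ft_force().round(1))
p=read_eef_pos();p[2]=.18;movel(p,speed=.2)
movel(pushpose(s0,.03,.18),quat(YAW+s0),speed=.2)
movel(pushpose(s0,.03,Z),speed=.15); st(0)
for g in(.01,0):
    movel(pushpose(s0,g,Z),speed=.06);st(g)
for s in (s0+.08,s0+.16,s0+.24):
    movel(pushpose(s,0,Z),quat(YAW+s),speed=.08); st(s)
print(proj("side",model([*fit[:3],s0+.24,.1])["strap_end"]),swing())
im=read_camera("wrist");cv2.imwrite("pics/w3.png",im[:,:,::-1])
E
```

```text
0 t 16.8 F [ 0.5 -0.2  0.3]
0.01 t 17.3 F [ 0.   0.7 -0.1]
0 t 17.6 F [ 0.5  0.9 -0.5]
0.39 t 17.9 F [-0.4  0.7  0.5]
0.47 t 18.1 F [ 0.  -1.1  1.1]
0.55 t 18.4 F [-0.1 -1.1  2.1]
[271.8 259.2] [([268.0, 258.0], 0.81), ([310.0, 257.0], 0.69)]
```

View pics/w3.png

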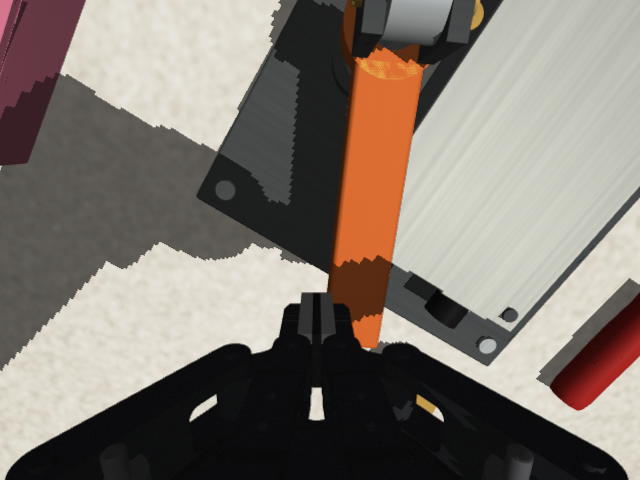

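The strap is moving: its end in the side view went from (261,253) to (268,258), so it sits about 0.06 rad behind my target. The tip is thinner than I assumed. I'll go a little lower and carry on, watching the forces.

```bash
python3 - <<'E'
from h import *
Z=.075
def st(s): print(round(s,2),"t",round(read_time_s(),1),"F",read_ft_force().round(1))
movel(pushpose(.55,.02,Z+.004),speed=.08)
movel(pushpose(.55,.02,Z),speed=.08)
for s in (.55,.7,.85,1.0,1.15,1.3,1.42,1.5,1.54,1.58,1.60,1.62,1.64,1.66):
    g=0 if s<1.54 else -.0
    movel(pushpose(s,g,Z),quat(YAW+min(s,1.57)),speed=.08 if s<1.45 else .05); st(s)
    if s in(.85,1.3): print(proj("side",model([*fit[:3],s,.1])["strap_end"]),swing())
    if abs(read_ft_force()[:2]).max()>6 or read_ft_force()[2]>8: break
print(proj("side",model([*fit[:3],1.571,.1])["strap_end"]),swing())
im=read_camera("wrist");cv2.imwrite("pics/w4.png",im[:,:,::-1])
E
```

```text
0.55 t 19.6 F [-0.5  0.7 -0.1]
0.7 t 20.0 F [-0.7  0.4 -0.4]
0.85 t 20.4 F [-0.   1.1 -0. ]
[287.3 265.6] [([285.0, 266.0], 0.97)]
1.0 t 20.8 F [0.4 0.6 0.5]
1.15 t 21.2 F [ 0.1 -0.2  0.3]
1.3 t 21.6 F [-0.9  0.   0.3]
[314.4 268.2] [([312.0, 268.0], 0.72)]
1.42 t 22.0 F [-0.2  0.4  0. ]
1.5 t 22.4 F [-0.1  0.2 -0. ]
1.54 t 22.6 F [0.8 0.  0.7]
1.58 t 22.9 F [ 0.5  0.4 -0. ]
1.6 t 23.1 F [-0.  -0.3 -0.2]
1.62 t 23.4 F [-1.4  1.1 -0.2]
1.64 t 23.6 F [-1.7  0.4  0.8]
1.66 t 23.9 F [-5.3  0.4  3.9]
[330.6 265.5] [([332.0, 264.0], 0.43)]
```

View pics/w4.png

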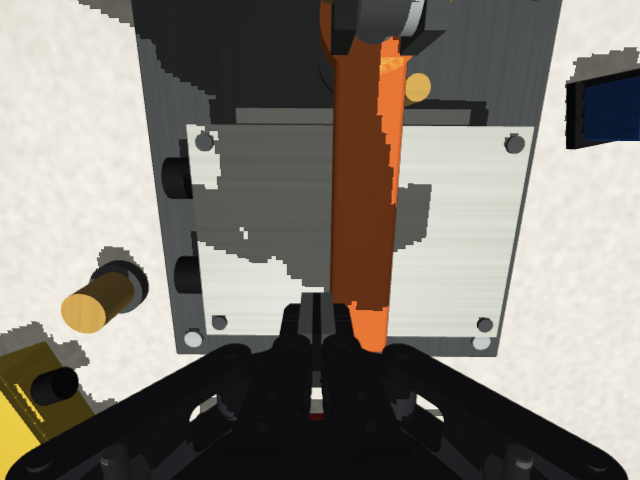

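The strap lies across the middle of the lid and is at its stop: the force rose to 5 N and the strap end is at side (332,264) against (331,265) predicted. Next is the lever.

```bash
python3 - <<'E'
from h import *
def st(s): print(s,"t",round(read_time_s(),1),"F",read_ft_force().round(1))
D=np.array([0,0,-.010]);q=quat(YAW+np.pi/2)
movel(pushpose(1.6,.03,.075),q,speed=.1)
movel(pushpose(1.6,.03,.25),speed=.25)
for c in("scene","side"):
    read_camera(c)
    for n in("strap_end","lever_pad"):print(c,n,proj(c,model([*fit[:3],1.571,fit[4]])[n]),[(np.round(d["at"]).tolist(),round(d["confidence"],2)) for d in tip_of(c,n)][:2])
l0=fit[4]
p=leverpose(l0,-.02);movel(np.array([p[0],p[1],.25]),q,speed=.2)
movel(leverpose(l0,-.02)+D,q,speed=.15);st("near")
for l in (l0,.25,.4,.55,.7,.8,.9,.97,1.01,1.05):
    movel(leverpose(l,0)+D,q,speed=.06);st(round(l,2))
    if np.linalg.norm(read_ft_force())>15:break
E
```

```text
scene strap_end [297.3 285.4] [([295.0, 283.0], 0.57)]
scene lever_pad [368.9 207.2] [([369.0, 211.0], 0.58)]
side strap_end [330.6 265.5] [([330.0, 265.0], 0.63)]
side lever_pad [301.8 183.7] []
near t 27.0 F [0.5 0.3 0.3]
0.14 t 27.5 F [-0.6 -0.4  0.6]
0.25 t 27.8 F [-0.6  0.5 -0.9]
0.4 t 28.2 F [ 0.7 -0.4  0.4]
0.55 t 28.6 F [ 0.2  0.4 -1.6]
0.7 t 28.9 F [-0.7  0.1  0. ]
0.8 t 29.2 F [ 0.3 -0.1 -0.3]
0.9 t 29.5 F [-0.6  0.5 -0.8]
0.97 t 29.8 F [-1.1 -0.7 -0.2]
1.01 t 30.0 F [-0.1 -0.1 -0. ]
1.05 t 30.3 F [-0.1 -0.4  0.7]
```

```bash
python3 - <<'E'
from h import *
p=read_eef_pos()
for i in range(14):
    p[2]-=.0015;movel(p,speed=.04);f=read_ft_force();print(round(p[2],4),round(read_time_s(),1),f.round(1))
    if f[2]>12:break
a=read_camera("scene")[160:340,240:460,::-1];b=read_camera("side")[140:320,210:430,::-1]
cv2.imwrite("pics/l.png",cv2.resize(np.hstack([a,b]),(800,328),interpolation=cv2.INTER_CUBIC))
E
```

```text
0.123 30.5 [-0.6  0.7 -0.5]
0.1215 30.8 [0.  0.7 1. ]
0.12 31.0 [0.  0.8 0.4]
0.1185 31.3 [ 0.2 -0.4  1. ]
0.117 31.5 [-0.4  1.6  1.5]
0.1155 31.8 [0.6 0.9 0.9]
0.114 32.0 [0.1 0.6 0.6]
0.1125 32.3 [0.2 1.  1.1]
0.111 32.5 [-0.3  1.1  1.1]
0.1095 32.8 [-1.2  0.5  3. ]
0.108 33.0 [-0.1  1.5  1.9]
0.1065 33.3 [-2.5  2.1  4. ]
0.105 33.5 [-3.6  0.7 10. ]
0.1035 33.8 [-5.5  0.  16.5]
```

View pics/l.png

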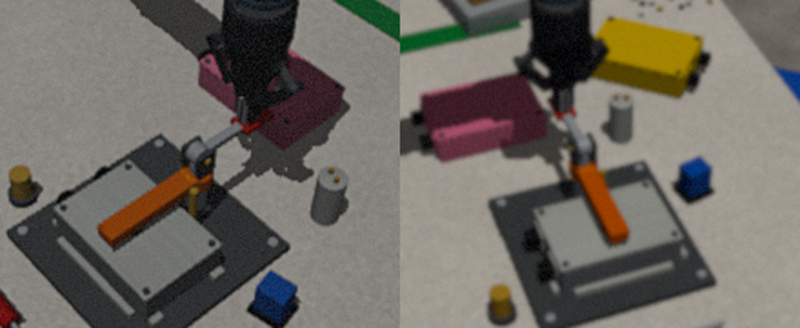

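```bash
python3 - <<'E'
from h import *
p=read_eef_pos();p[2]+=.10;movel(p,speed=.25)
im=read_camera("wrist");cv2.imwrite("pics/w5.png",im[:,:,::-1])
m=[model([*fit[:3],1.571,l])["lever_pad"] for l in(.6,.8,.95,1.05)]
for c in("wrist","scene","side"):
    if c!="wrist":i=read_camera(c);cv2.imwrite(f"pics/{c}6.png",i[:,:,::-1])
    print(c,[proj(c,x).tolist() for x in m],[(np.round(d["at"]).tolist(),round(d["confidence"],2)) for d in tip_of(c,"lever_pad")][:2])
print(read_time_s(),p,m[-1])
a=cv2.imread("pics/scene6.png")[160:310,270:470];b=cv2.imread("pics/w5.png")
cv2.imwrite("pics/z6.png",np.hstack([cv2.resize(a,(400,300),interpolation=cv2.INTER_CUBIC),cv2.resize(b,(400,300))]))
E
```

```text
wrist [[317.7, 260.4], [317.6, 243.0], [317.6, 233.9], [317.5, 229.7]] [([319.0, 232.0], 0.86)]
scene [[376.9, 211.7], [378.5, 215.6], [378.9, 219.2], [378.8, 221.8]] [([380.0, 225.0], 0.98)]
side [[298.4, 187.1], [297.7, 190.7], [297.4, 194.0], [297.4, 196.5]] [([297.0, 199.0], 0.62)]
34.7167 [0.56306588 0.19029597 0.20639363] [0.56247628 0.20104659 0.11576178]
```

View pics/z6.png

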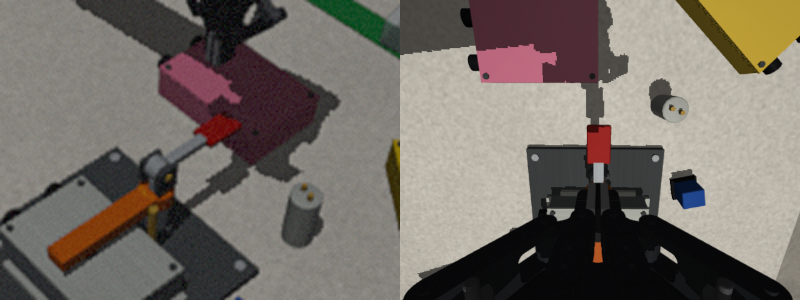

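```bash
python3 - <<'E'
from h import *
from scipy.optimize import least_squares
ob={}
for c in("scene","side"):
    read_camera(c)
    for n in("strap_end","lever_pad","cam_pin"):
        r=tip_of(c,n)
        if r:ob[c,n]=r[0]["at"];print(c,n,np.round(r[0]["at"],1),round(r[0]["confidence"],2),[proj(c,model([*fit[:3],s,1.05])[n]-[0,0,.004]).tolist() for s in(1.35,1.45,1.571)])
f=lambda v:np.concatenate([proj(c,model([*fit[:3],v[0],v[1]])[n]-[0,0,.004])-u for (c,n),u in ob.items() if n!="cam_pin"])
print(least_squares(f,[1.5,1.],diff_step=.02).x,read_time_s())
E
```

```text
scene strap_end [296.6 285.2] 0.92 [[289.2, 276.6], [292.5, 281.3], [297.4, 286.7]]
scene lever_pad [380.3 223.9] 0.71 [[384.3, 228.6], [381.9, 226.0], [378.6, 223.2]]
scene cam_pin [349.3 244.7] 0.66 [[348.8, 244.3], [348.8, 244.3], [348.8, 244.3]]
side strap_end [331.3 270.6] 0.67 [[317.5, 269.2], [323.5, 268.4], [330.6, 266.8]]
side lever_pad [297.8 200. ] 0.56 [[304.9, 196.6], [301.5, 197.0], [297.4, 197.8]]
side cam_pin [311.5 219.4] 0.97 [[309.4, 220.6], [309.4, 220.6], [309.4, 220.6]]
[1.5534094  1.09365082] 35.1167
```

Strap at about 1.55 rad, lever at its stop, robot clear. Handing in.

```bash
python3 -c "
from bench import *
print(sign_off())"
```

```text
the job is handed in; nothing more can be done
None
```

I handed the job in at about 35 s. By my camera fit, the strap is at its stop (about 1.55 rad) and the lever is fully down (about 1.09 rad against its 1.05 rad stop). I did not measure the foot's force on the lid or re-measure the housing and bystanders, and the hand-in returned no verdict.

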